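Clamp screwdrivers in the marking fixture

ROBOT

A 6-joint arm with a two-finger parallel gripper is mounted at the origin on the work surface. World frame = base frame: x ahead of the robot, y to its left, z up, the work surface at z = 0. Lengths are in m, angles in rad, forces in N, time in s.
With the tool pointing down it reaches from about 0.325 to 0.775 m from the base axis. Payload 9.3 kg.
Tool frame: the origin (TCP) lies midway between the tips of the shut fingers; the grasp point (between the pads) lies 19 mm behind it; z points along the fingers, y is the line along which they close (so a half turn about z gives the same grasp; the last joint's range is limited). The gripper opens to 85 mm and grips with 20 to 120 N. Pads are 22 mm wide; open, the fingers measure 114 mm over their backs; the gripper's body (76 mm by 85 mm) begins 54 mm behind the grasp point. The pads swing forward as they close: fully open they stand 13 mm farther back than shut.
Start: joints at [1.032, 0.259, 0.021, 1.334, 0, 1.418], TCP at [0.207, 0.51, 0.231] pointing down, gripper open.
Joint ranges: [-3.04, 3.04], [-0.91, 1.82], [-1.04, 1.36], [-1.92, 1.95], [-1.52, 1.45], [-3.14, 3.14]. Speed limits (rad/s): [2.22, 2.22, 2.79, 3.14, 3.14, 3.14].

INTERFACE

Orientations are given as a unit quaternion [x, y, z, w].
In Python, from station import robot gives the robot as it stands. The module is installed in compiled form; this text tells all that it offers. Calls block until the motion is done:
- robot.reach(position, orientation): joint-space move of the TCP to a pose.
- robot.line_to(position, rotation=None, velocity=0.15): straight line of the TCP; rotation=None keeps the orientation; velocity is the mean speed in m/s.
- robot.movej(angles): joint-space move.
- robot.gripper_to(opening): opening from 0.0 (shut) to 1.0 (fully open); the grip force is fixed at half the most; returns when the fingers have stopped.
- robot.sleep(seconds).
- robot.solve_ik(position, orientation): joint angles nearest the present ones, or None.
- robot.sense(): the state.
- robot.capture(name): name is "side" or "top"; returns the picture (420x560x3 uint8, red, green, blue); there is no depth.
- robot.calibration(name): a dict with "intrinsics" (3x3 intrinsics, pixels), "world_from_camera" (4x4, takes a point from camera to world coordinates). Camera axes: x right, y down, z forward; pixel columns grow to the right and rows downward; lengths in m; the calibration is good to about 2 mm. A picture is of the moment at which its call begins. calibration takes no time and is no camera call.
A pose or a line that the arm cannot do raises robot.PlanningError and nothing moves.
- robot.job_done(): hands the job in; it is judged then, once.
The state is a dict: "t": time; "joints": joint angles; "joint_velocities": joint speeds; "joint_torque": joint torques, N m; "ee_pos": TCP position; "tool_rot": TCP orientation; "wrist_force": force on the tool from outside, world axes, zero at the start; "torque": the same for the moment, N m; "grip_width": opening from 0.0 (shut) to 1.0 (fully open); "grip_force": force on a finger pad.
Only numpy, scipy, OpenCV 4.12 (cv2) and the standard library are available. Lean on these libraries where they do the work, as an engineer would, in place of code of your own. Each camera call takes 0.05 s, during which the arm holds its last target. There are 200 camera calls.

TASK

Lay every screwdriver from the grey mat into the marking fixture, one to a pocket, lying flat with its blade out through the notch, then put the clamp plate on over the two dowel pins so that it sits flush (either way round). Tighten the plate's four wing screws clockwise in crisscross order, each followed by the one diagonally opposite, in two passes: all four to about half way first, then all four right up to their stops. Leave the other things on the desk where they are.

Things in the scene. Friction and masses are not known exactly. Their poses are not given: they have to be found in the camera images.
- fixture: aluminium fixture fixed to the desk, base 140 (x) x 270 (y) x 24 high. Three pockets along y, 48 apart, each 108 long, 32 wide, floor 24 above the desk, ribs between only 8 high; 20 high back stop at -x, 20 high front wall at +x with a 16 wide open-topped notch per pocket for the blade. Origin: centre of the underside, z up, x to the notches (about away from the robot).
- nest_1 (a point): where the middle of a screwdriver handle lies when it rests in the +y pocket (12 above the pocket floor); x along the pocket towards the notch.
- nest_2 (a point): where the middle of a screwdriver handle lies when it rests in the middle pocket (12 above the pocket floor); x along the pocket towards the notch.
- nest_3 (a point): where the middle of a screwdriver handle lies when it rests in the -y pocket (12 above the pocket floor); x along the pocket towards the notch.
- seat (a point): where the clamp plate's origin is when seated: on the tops (50 above the desk) of two dark end blocks, each 120 (x) x 40 (y), at y = +106 and -106, inner faces 86 from the centre. In the middle of each block an upright dowel pin, 12 diameter, 22 tall, with tapered tip. Axes as the fixture's.
- plate: aluminium clamp plate with two windows, 120 (x) x 252 (y) x 6 thick, about 0.6 kg, a 15 mm hole for a dowel pin at y = +106 and -106, four captive wing screws at x = +-42, y = +-106. Starts flat on the desk left or right of the fixture, long side pointing away from the robot. Only its weight and the pins hold it on the fixture. Fits either way round. Origin: centre of the underside, z up.
- plate_handle (a point): middle of the bar of the plate's black bow handle, 40 above the plate's underside; the bar lies along the plate's y, 96 long, 14 wide (x), 16 tall, open below between its two end posts (66 apart).
- wing_a (a joint): angle of the wing screw at the +x +y corner of the clamp plate (plate frame), rad: 0 backed off, 1.0 half way, 2.0 tight against its stop; grows clockwise seen from above. At 0 the wing bar lies along the plate's x. Starts between 0 and 0.25. Stiff: takes about 0.15 N m and stays where left. Diagonal partner: wing_c.
- wing_a_grip (a point): centre of the wing bar of wing_a, on the screw's axis; x along the bar. Black bar 50 long, 16 wide, 20 tall (10 above and below this point); its underside is 14 above the plate's top face.
- wing_b (a joint): angle of the wing screw at the +x -y corner of the clamp plate (plate frame), rad: 0 backed off, 1.0 half way, 2.0 tight against its stop; grows clockwise seen from above. At 0 the wing bar lies along the plate's x. Starts between 0 and 0.25. Stiff: takes about 0.15 N m and stays where left. Diagonal partner: wing_d.
- wing_b_grip (a point): centre of the wing bar of wing_b, on the screw's axis; x along the bar. Black bar 50 long, 16 wide, 20 tall (10 above and below this point); its underside is 14 above the plate's top face.
- wing_c (a joint): angle of the wing screw at the -x -y corner of the clamp plate (plate frame), rad: 0 backed off, 1.0 half way, 2.0 tight against its stop; grows clockwise seen from above. At 0 the wing bar lies along the plate's x. Starts between 0 and 0.25. Stiff: takes about 0.15 N m and stays where left. Diagonal partner: wing_a.
- wing_c_grip (a point): centre of the wing bar of wing_c, on the screw's axis; x along the bar. Black bar 50 long, 16 wide, 20 tall (10 above and below this point); its underside is 14 above the plate's top face.
- wing_d (a joint): angle of the wing screw at the -x +y corner of the clamp plate (plate frame), rad: 0 backed off, 1.0 half way, 2.0 tight against its stop; grows clockwise seen from above. At 0 the wing bar lies along the plate's x. Starts between 0 and 0.25. Stiff: takes about 0.15 N m and stays where left. Diagonal partner: wing_b.
- wing_d_grip (a point): centre of the wing bar of wing_d, on the screw's axis; x along the bar. Black bar 50 long, 16 wide, 20 tall (10 above and below this point); its underside is 14 above the plate's top face.
- mat: grey mat on the desk, 260 (x) x 190 (y) x 2 thick, fixed; origin centre of the underside.
- driver_1: screwdriver with a square black handle (96 long, 24 x 24, rounded edges) and a thin steel blade (7 thick, reaching 83 past the handle), 80 g. Origin in the middle of the handle; x points to the blade tip. Starts lying on the mat, handle towards the robot. May be absent.
- driver_2: screwdriver with a square black handle (96 long, 24 x 24, rounded edges) and a thin steel blade (7 thick, reaching 83 past the handle), 80 g. Origin in the middle of the handle; x points to the blade tip. Starts lying on the mat, handle towards the robot. May be absent.
- driver_3: screwdriver with a square black handle (96 long, 24 x 24, rounded edges) and a thin steel blade (7 thick, reaching 83 past the handle), 80 g. Origin in the middle of the handle; x points to the blade tip. Starts lying on the mat, handle towards the robot. May be absent.
- mug: white mug, 82 across, 95 tall, not part of the job; origin centre of the underside.
- jar: jar with a screw lid, 68 across, 85 tall, not part of the job; origin centre of the underside.
There are look-alikes about, which are no part of the job. Leave any green look-alike of the driver_2 alone.

How it is judged:
On the way, in this order (a step that is already met when the one before it is completed fails the run):
1. every screwdriver present lies in a pocket (((distance between driver_1 and nest_1 below 0.012 m and angle between the x axis of driver_1 and the x axis of fixture, either way round below 0.15 rad) or (distance between driver_1 and nest_2 below 0.012 m and angle between the x axis of driver_1 and the x axis of fixture, either way round below 0.15 rad) or (distance between driver_1 and nest_3 below 0.012 m and angle between the x axis of driver_1 and the x axis of fixture, either way round below 0.15 rad)) and ((distance between driver_2 and nest_1 below 0.012 m and angle between the x axis of driver_2 and the x axis of fixture, either way round below 0.15 rad) or (distance between driver_2 and nest_2 below 0.012 m and angle between the x axis of driver_2 and the x axis of fixture, either way round below 0.15 rad) or (distance between driver_2 and nest_3 below 0.012 m and angle between the x axis of driver_2 and the x axis of fixture, either way round below 0.15 rad)) and ((distance between driver_3 and nest_1 below 0.012 m and angle between the x axis of driver_3 and the x axis of fixture, either way round below 0.15 rad) or (distance between driver_3 and nest_2 below 0.012 m and angle between the x axis of driver_3 and the x axis of fixture, either way round below 0.15 rad) or (distance between driver_3 and nest_3 below 0.012 m and angle between the x axis of driver_3 and the x axis of fixture, either way round below 0.15 rad))), for 0.2 s.
2. the plate sits flush over the pins with its screws still loose (below 0.5) (all of step 1 and horizontal distance between plate and seat below 0.004 m and z of plate in the frame of seat below 0.003 m and angle between the z axis of plate and the z axis of fixture, either way round below 0.03 rad and angle between the y axis of plate and the y axis of fixture, either way round below 0.04 rad and value of joint each of wing_a, wing_b, wing_c, wing_d below 0.5 rad), for 0.2 s.
3. first pass: all four screws about half way (0.6 to 1.45) (horizontal distance between plate and seat below 0.004 m and z of plate in the frame of seat below 0.003 m and angle between the z axis of plate and the z axis of fixture, either way round below 0.03 rad and angle between the y axis of plate and the y axis of fixture, either way round below 0.04 rad and value of joint wing_a between 0.6 and 1.45 rad and value of joint wing_b between 0.6 and 1.45 rad and value of joint wing_c between 0.6 and 1.45 rad and value of joint wing_d between 0.6 and 1.45 rad), for 0.2 s.
4. second pass: all four screws tight (over 1.8) (horizontal distance between plate and seat below 0.004 m and z of plate in the frame of seat below 0.003 m and angle between the z axis of plate and the z axis of fixture, either way round below 0.03 rad and angle between the y axis of plate and the y axis of fixture, either way round below 0.04 rad and value of joint each of wing_a, wing_b, wing_c, wing_d above 1.8 rad), for 0.2 s.
At the end, for the whole second after the job is handed in: Every screwdriver present lies in a pocket (handle within 12 mm of its place, within 0.15 rad of the pocket's line), the plate is flush on the end blocks (within 4 mm sideways, 3 mm in height, 0.04 rad), all four screws are past 1.8 rad of 2.0, and the plate is at rest (all of step 1 and all of step 4 and linear speed of plate below 0.02 m/s); the robot touches nothing.
It fails at once if a screw tightened past 1.5 while another is not yet at 0.6 (first pass skipped) (value of joint any of wing_a, wing_b, wing_c, wing_d above 1.5 rad and value of joint any of wing_a, wing_b, wing_c, wing_d below 0.6 rad).
It fails at once if first pass not crisscross: two neighbouring screws past 0.5 while both others are below ((value of joint each of wing_a, wing_b above 0.5 rad and value of joint each of wing_c, wing_d below 0.5 rad) or (value of joint each of wing_b, wing_c above 0.5 rad and value of joint each of wing_d, wing_a below 0.5 rad) or (value of joint each of wing_c, wing_d above 0.5 rad and value of joint each of wing_a, wing_b below 0.5 rad) or (value of joint each of wing_d, wing_a above 0.5 rad and value of joint each of wing_b, wing_c below 0.5 rad)).
It fails at once if second pass not crisscross: two neighbouring screws past 1.5 while both others are below ((value of joint each of wing_a, wing_b above 1.5 rad and value of joint each of wing_c, wing_d below 1.5 rad) or (value of joint each of wing_b, wing_c above 1.5 rad and value of joint each of wing_d, wing_a below 1.5 rad) or (value of joint each of wing_c, wing_d above 1.5 rad and value of joint each of wing_a, wing_b below 1.5 rad) or (value of joint each of wing_d, wing_a above 1.5 rad and value of joint each of wing_b, wing_c below 1.5 rad)).
It fails at once if another thing on the desk moved by more than 4 cm (distance of any of mug, jar from where it was at the start of the episode above 0.04 m).
Of driver_1, driver_2, driver_3 only 2 to 3 are there at a start; the rules pass over those that are not, and their reading is None.
At some moment in a run one of driver_1, driver_2, driver_3, plate may be knocked a few centimetres aside while the robot is not near it.
Once in a run the grip may slacken for a moment while it holds something.
It also fails if it takes over 200 s, if anything falls off the work surface, if the arm or the gripper's body presses on something with over 40 N, if the wrist force passes 120 N, or if a joint passes its speed limit or range.

## Working session

There is one attempt and no reset: what is moved stays moved. The work goes in short steps, each a Python script; the robot and the scene stay as the last script left them, time stands still between calls to the robot, and variables do not carry over. Pictures are saved under pics/ and viewed, at most 14 in all, crops included, and the job is handed in when it is done.

```bash
mkdir -p pics; python3 - <<'E'
from station import robot
import cv2
for n in("top","side"):
    im=robot.capture(n); cv2.imwrite(f"pics/{n}0.png",im[:,:,::-1])
    c=robot.calibration(n); print(n,c["intrinsics"],c["world_from_camera"])
s=robot.sense(); print(s["t"],s["ee_pos"],s["tool_rot"],s["grip_width"])
E
```

```text
top [[436.32847515   0.         281.78724992]
 [  0.         436.32847515 210.15050603]
 [  0.           0.           1.        ]] [[-0.02387159 -0.98098363  0.1926169   0.29187165]
 [-0.99965364  0.02555809  0.00627537 -0.00522305]
 [-0.01107896 -0.19240038 -0.98125397  1.37511556]
 [ 0.          0.          0.          1.        ]]
side [[406.84896709   0.         278.66903678]
 [  0.         406.84896709 211.49009035]
 [  0.           0.           1.        ]] [[ 9.78510991e-01 -1.48688297e-01  1.42856682e-01  3.95116300e-01]
 [-2.06194526e-01 -7.04797243e-01  6.78781750e-01 -7.51055533e-01]
 [-2.41906710e-04 -6.93651668e-01 -7.20310561e-01  8.46914533e-01]
 [ 0.00000000e+00  0.00000000e+00  0.00000000e+00  1.00000000e+00]]
0.1 [0.20683265 0.50936964 0.23071822] [ 1.91692199e-01  9.81454906e-01 -5.72174501e-04 -2.00255876e-04] 1.0023803839845904
```

View pics/top0.png

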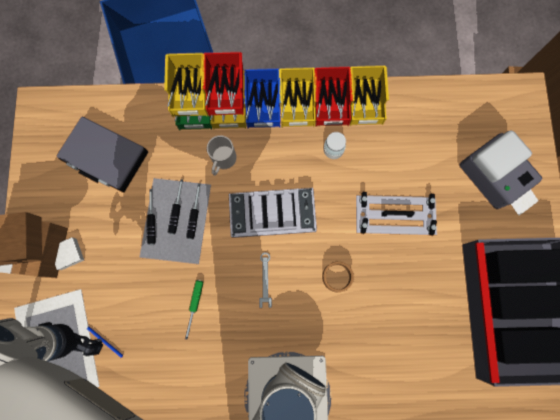

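View pics/side0.png

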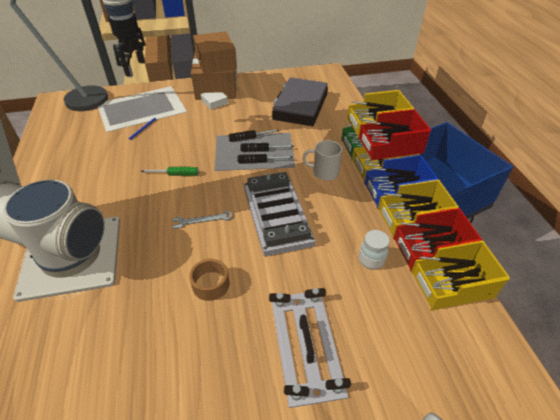

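The top view shows the three black-handled screwdrivers on the mat at (151,222), (176,212) and (194,215). Also in view are the fixture at (273,212), the plate at (397,213), the mug at (221,152) and the jar at (335,146).

Things that could be taken for a target driver:
- the green look-alike at (195,295), off the mat
- the small tools in the bins at (187,85) to (368,95)
- the wrench at (265,280)
- the pen at (105,342)

I choose the three black ones on the grey mat, and will check them in a close crop.

```bash
cat > h.py <<'E'
import numpy as np, cv2
from station import robot
CAL={n:robot.calibration(n) for n in("top","side")}
def ray(n,uv):
    K,T=CAL[n]["intrinsics"],CAL[n]["world_from_camera"]
    return T[:3,3],T[:3,:3]@np.linalg.solve(K,[uv[0],uv[1],1.])
def onz(n,uv,z):
    o,d=ray(n,uv); return o+d*(z-o[2])/d[2]
def tri(uvt,uvs):
    (o,d),(p,e)=ray("top",uvt),ray("side",uvs)
    d/=np.linalg.norm(d); e/=np.linalg.norm(e)
    s,t=np.linalg.lstsq(np.c_[d,-e],p-o,rcond=None)[0]
    return (o+s*d+p+t*e)/2, np.linalg.norm(o+s*d-p-t*e)
def px(n,P):
    T=np.linalg.inv(CAL[n]["world_from_camera"]); q=CAL[n]["intrinsics"]@(T[:3,:3]@np.asarray(P)+T[:3,3]); return q[:2]/q[2]
def dark(n,im,box,thr=60,amin=40):
    """dark blobs in box (u0,v0,u1,v1): list of (centroid, area, (len,wid,angle dir))"""
    u0,v0,u1,v1=box; c=im[v0:v1,u0:u1].max(2)
    m=(c<thr).astype(np.uint8)
    k,lab,st,ce=cv2.connectedComponentsWithStats(m,connectivity=4); out=[]
    for i in range(1,k):
        if st[i,4]>=amin:
            ys,xs=np.nonzero(lab==i); P=np.c_[xs,ys].astype(float)
            w,V=np.linalg.eigh(np.cov(P.T)); 
            out.append((ce[i]+[u0,v0],st[i,4],np.sqrt(12*w[::-1]),V[:,1]))
    return out
def quat(yaw):
    """tool down, tool y (closing line) at angle yaw from world +y... R=Rz(yaw)*Rx(pi)"""
    from scipy.spatial.transform import Rotation as R
    return (R.from_euler('z',yaw)*R.from_euler('x',np.pi)).as_quat()
E
python3 - <<'E'
from h import *
t=cv2.imread("pics/top0.png");s=cv2.imread("pics/side0.png")
def cr(im,b,f): return cv2.resize(im[b[1]:b[3],b[0]:b[2]],None,fx=f,fy=f,interpolation=cv2.INTER_CUBIC)
C=np.zeros((600,800,3),np.uint8)
def put(i,x,y):C[y:y+i.shape[0],x:x+i.shape[1]]=i[:600-y,:800-x]
put(cr(t,(225,182,445,242),3.6),0,0)
put(cr(t,(138,174,214,266),4),0,217)
put(cr(s,(212,125,312,175),3.5),310,217)
put(cr(s,(240,165,320,255),2.3),310,395)
put(cr(s,(262,282,362,410),1.6),500,395)
cv2.imwrite("pics/crop1.png",C)
T,S=t[:,:,::-1],s[:,:,::-1]
for n,im,b in(("top",T,(140,175,212,265)),("side",S,(215,125,300,172)),("top",T,(355,185,442,240)),("side",S,(262,282,358,405)),("top",T,(228,185,320,240)),("side",S,(240,168,318,252))):
    print(n,b)
    for o in dark(n,im,b,60,12): print(o[0].round(1),o[1],o[2].round(1),o[3].round(2))
E
```

```text
top (140, 175, 212, 265)
[174.1 218.2] 217 [29.4  7.7] [-0.18  0.98]
[192.2 223.1] 210 [29.5  7.5] [-0.17  0.99]
[150.8 228.6] 237 [29.2  8.3] [0.03 1.  ]
side (215, 125, 300, 172)
[242.6 135.8] 188 [26.1  7.4] [-0.99  0.15]
[254.5 147. ] 200 [27.9  7.5] [-1.    0.04]
[251.8 158.4] 221 [28.6  7.9] [-1.    0.02]
top (355, 185, 442, 240)
[363.5 193.8] 16 [4.7 3.5] [-0.62  0.79]
[430.8 201.2] 52 [16.2  4.9] [-0.02  1.  ]
[363.3 203.6] 21 [5.5 3.8] [0.06 1.  ]
[398.2 212.7] 129 [32.4  4.6] [-1.   -0.01]
[364.8 220.2] 20 [4.7 4.3] [-0.66  0.75]
[431.6 227.3] 52 [16.8  5. ] [-0.18  0.98]
[362.7 229.6] 25 [5.5 4.7] [0.03 1.  ]
side (262, 282, 358, 405)
[314.8 293.4] 97 [21.8  6.7] [-0.99  0.11]
[279.5 298.1] 104 [22.3  7. ] [-1.   -0.06]
[306.9 338.5] 255 [47.7  5.9] [0.2  0.98]
[337.6 384.1] 145 [26.3  8.9] [-1.    0.09]
[296.8 390.8] 142 [27.2  8.6] [-1.   -0.09]
top (228, 185, 320, 240)
[293.6 209.8] 36 [33.4  1.2] [0.07 1.  ]
[238.3 213.4] 340 [35.7 13. ] [0.04 1.  ]
[279.6 210.5] 117 [32.5  3.7] [0.07 1.  ]
[250.2 211.4] 57 [31.8  1.8] [0.06 1.  ]
[264.4 211.8] 123 [32.4  3.9] [0.07 1.  ]
side (240, 168, 318, 252)
[267.9 182.8] 425 [38.3 12.3] [-0.99  0.14]
[271.7 192.3] 101 [34.7  2.9] [-0.98  0.17]
[275.3 202.6] 161 [35.8  4.6] [-0.99  0.17]
[279.5 214.4] 172 [36.5  4.7] [-0.98  0.18]
[294.7 223.1] 18 [13.9  1.3] [-0.99  0.17]
[274.2 227. ] 34 [21.4  1.6] [-0.98  0.18]
[287.9 239.5] 192 [43.7  4.5] [-0.98  0.19]
```

View pics/crop1.png

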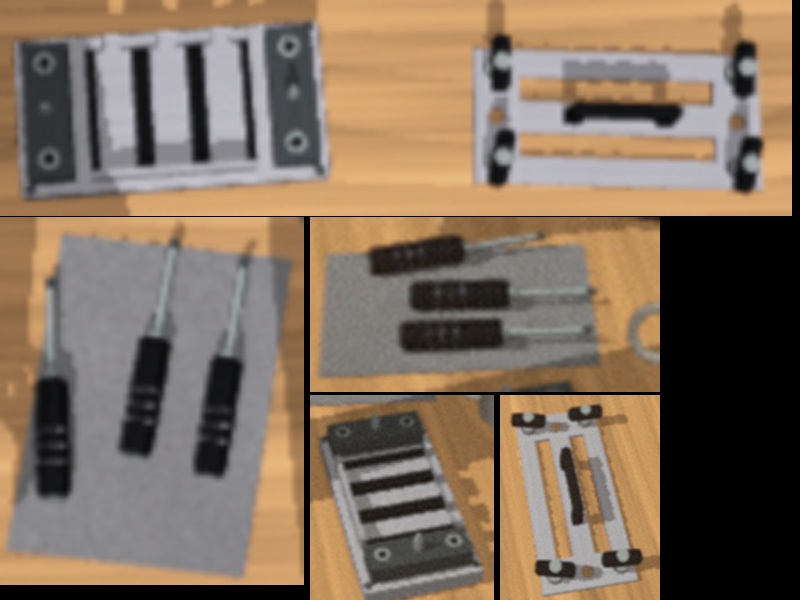

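The crop confirms three black-handled drivers on the mat, blades pointing away. It also shows the fixture with four bright screw rings at about (237,199), (239,226), (305,195) and (307,221), and the plate with wood-coloured pin holes at about (363,214) and (430,216). Next I measure all of these.

```bash
cat >> h.py <<'E'
def bright(im,uv,r=5.0,hi=True,it=6):
    """contrast-weighted centroid in a disc around uv"""
    g=im.astype(float).mean(2); uv=np.array(uv,float); V,U=np.mgrid[:g.shape[0],:g.shape[1]]
    for _ in range(it):
        m=np.hypot(U-uv[0],V-uv[1])<r; b=np.median(g[m]); w=np.clip((g-b) if hi else (b-g),0,None)*m
        w[w<8]=0; uv=np.array([(w*U).sum(),(w*V).sum()])/w.sum()
    return uv
def woodc(im,uv,r=5.0,it=5):
    f=im.astype(float); s=np.clip(f[...,0]-f[...,2]-25,0,None); uv=np.array(uv,float); V,U=np.mgrid[:s.shape[0],:s.shape[1]]
    for _ in range(it):
        w=s*(np.hypot(U-uv[0],V-uv[1])<r); uv=np.array([(w*U).sum(),(w*V).sum()])/w.sum()
    return uv
def drivers(T,S):
    a=sorted(dark("top",T,(130,165,225,275),60,100),key=lambda o:o[0][0])
    b=sorted([o for o in dark("side",S,(205,115,312,176),60,100) if o[2][0]>18],key=lambda o:o[0][1])
    res=[]
    for o in a:
        c=onz("top",o[0],.02); d=onz("top",o[0]+5*o[3],.02)-c
        d*=np.sign(d[0]); 
        near=[tri(o[0],q[0]) for q in b]; k=min(near,key=lambda n:n[1]) if near else (None,None)
        res.append((c,np.arctan2(d[1],d[0]),k))
    return res
E
python3 - <<'E'
from h import *
T=cv2.imread("pics/top0.png")[:,:,::-1];S=cv2.imread("pics/side0.png")[:,:,::-1]
for d in drivers(T,S): print("drv",d[0].round(4),round(d[1],3),d[2][0].round(4),d[2][1].round(4))
rt=[(236.9,199.5),(238.6,225.9),(305.3,194.8),(307.2,221.2)]
# side rings: from crop (342,432),(404,421),(381,555),(453,541)
f=lambda x,y:(240+(x-310)/2.3,165+(y-395)/2.3)
rs=[f(404,421),f(342,432),f(453,541),f(381,555)]
P=[]
for a,b in zip(rt,rs):
    a2,b2=bright(T,a,4.5),bright(S,b,4.5); p=onz("top",a2,.05);P.append(p)
    print("ring",a2.round(1),b2.round(1),p.round(4),onz("side",b2,.05).round(4),tri(a2,b2)[0].round(4))
P=np.array(P); dy=P[0]+P[1]-P[2]-P[3]; dx=P[0]-P[1]+P[2]-P[3]
print("fix",P.mean(0),np.arctan2(-dy[0],dy[1]),np.arctan2(dx[1],dx[0]),"spacing",np.linalg.norm(dy)/2,np.linalg.norm(dx)/2)
hh=[woodc(T,(363.,213.9),4),woodc(T,(429.7,215.6),4)]
Q=[onz("top",h,.003) for h in hh]; print("holes",np.round(hh,1),np.round(Q,4),"mid",np.mean(Q,0),"yaw",np.arctan2(-(Q[0]-Q[1])[0],(Q[0]-Q[1])[1]),np.linalg.norm(Q[0]-Q[1]))
print("handle",onz("top",(398.2,212.7),.044),tri((398.2,212.7),(306.9,337.5)))
E
```

```text
drv [0.5094 0.4173 0.02  ] 0.064 [0.5124 0.4204 0.0105] 0.0028
drv [0.5409 0.3445 0.02  ] -0.161 [0.5427 0.3466 0.0121] 0.0008
drv [0.5237 0.2868 0.02  ] -0.153 [0.5248 0.2885 0.0122] 0.0004
ring [236.6 198.9] [279.2 167. ] [0.5912 0.1431 0.05  ] [0.5935 0.1831 0.05  ] [0.5834 0.1389 0.0876]
ring [238.3 225.7] [254.1 180.6] [0.5066 0.1383 0.05  ] [0.5087 0.1381 0.05  ] [0.5078 0.1384 0.0495]
ring [304.5 194.6] [302.1 227.7] [ 0.5995 -0.0687  0.05  ] [ 0.6011 -0.0703  0.05  ] [ 0.6008 -0.0688  0.0481]
ring [306.9 220.9] [270.8 233.7] [ 0.5162 -0.0733  0.05  ] [ 0.5168 -0.0739  0.05  ] [ 0.5166 -0.0734  0.0493]
fix [0.55338989 0.03484037 0.05      ] 0.04224467145889086 0.05626884096718008 spacing 0.21187889595945159 0.08410599112174677
holes [[362.4 213.7]
 [429.1 215.6]] [[ 0.5429 -0.2534  0.003 ]
 [ 0.5315 -0.4652  0.003 ]] mid [ 0.53716226 -0.35930204  0.003     ] yaw -0.05385042831956725 0.2120395980964133
handle [ 0.5357358  -0.35684751  0.044     ] (array([ 0.53883235, -0.3608312 ,  0.02896718]), np.float64(0.0006738145208382883))
```

```bash
cat >> h.py <<'E'
HOME=[1.032,0.259,0.021,1.334,0,1.418]
FIX=np.array([.5541,.0344]); FYAW=.0445
def fx(x,y):
    c,s=np.cos(FYAW),np.sin(FYAW); return FIX+[c*x-s*y,s*x+c*y]
def see(tag=None):
    T,S=robot.capture("top"),robot.capture("side")
    if tag: cv2.imwrite(f"pics/{tag}_t.png",T[:,:,::-1]);cv2.imwrite(f"pics/{tag}_s.png",S[:,:,::-1])
    return T,S
def st(msg):
    s=robot.sense(); print(msg,"t%.1f"%s["t"],np.round(s["ee_pos"],4),"w%.3f f%.1f"%(s["grip_width"],s["grip_force"]),"F",np.round(s["wrist_force"],1))
def place_driver(d,nest_y,tag):
    c=d[0].copy()
    if d[2][0] is not None and d[2][1]<.006: c[:2]=(c[:2]+d[2][0][:2])/2
    q=quat(np.pi+d[1]); robot.gripper_to(.55)
    robot.reach([c[0],c[1],.12],q); robot.line_to([c[0],c[1],.011],velocity=.12)
    robot.gripper_to(0.); st("grip")
    robot.line_to([c[0],c[1],.14],velocity=.2); st("lift")
    x,y=fx(0,nest_y); q=quat(np.pi+FYAW)
    robot.reach([x,y,.14],q); st("over")
    robot.line_to([x,y,.034],velocity=.07); st("down")
    robot.gripper_to(.42); robot.line_to([x,y,.14],velocity=.2); robot.movej(HOME); st("home")
    return see(tag)
E
python3 - <<'E'
from h import *
print("pocket c",onz("top",(272,211.15),.032), "mug",onz("top",(221,152),.05),"jar",onz("top",(335,146),.04))
T,S=see(); D=drivers(T,S); d=D[-1]; print(d)
T,S=place_driver(d,-.048,"p1")
for d in drivers(T,S): print("drv",d[0].round(4),round(d[1],3),d[2])
c=np.hstack([cv2.resize(T[150:275,130:330],None,fx=2.4,fy=2.4),cv2.resize(S[120:255,210:330],None,fx=2.2,fy=2.2222)])if 0 else None
a=cv2.resize(T[150:260,130:330],None,fx=4,fy=4,interpolation=cv2.INTER_CUBIC)[:440];cv2.imwrite("pics/p1c.png",a[:,:,::-1])
E
```

```text
pocket c [0.55312671 0.03413119 0.032     ] mug [0.74560144 0.19219141 0.05      ] jar [ 0.75905295 -0.17226082  0.04      ]
(array([0.52370068, 0.28681426, 0.02      ]), np.float64(-0.15336797220527487), (array([0.52473049, 0.28844309, 0.01237605]), np.float64(0.0005411561959037552)))
grip t3.5 [0.5247 0.2878 0.012 ] w0.258 f59.6 F [-2.  -0.5  6.1]
lift t4.3 [0.5237 0.2874 0.1389] w0.262 f58.8 F [ 0.3 -0.1 -1.3]
over t5.5 [ 0.5561 -0.0128  0.1396] w0.266 f58.8 F [ 0.3 -0.1  0. ]
down t7.2 [ 0.5565 -0.0136  0.0344] w0.270 f58.8 F [-0.2 -0.3 -0.3]
home t10.4 [0.2076 0.5089 0.2306] w0.418 f0.0 F [ 0.5 -0.2  0.3]
drv [0.5095 0.4169 0.02  ] 0.068 (array([0.51189349, 0.41973782, 0.01125954]), np.float64(0.0019440736504915833))
drv [0.5409 0.3445 0.02  ] -0.161 (array([0.54283506, 0.34661493, 0.01209635]), np.float64(0.0010201150435309957))
```

View pics/p1c.png

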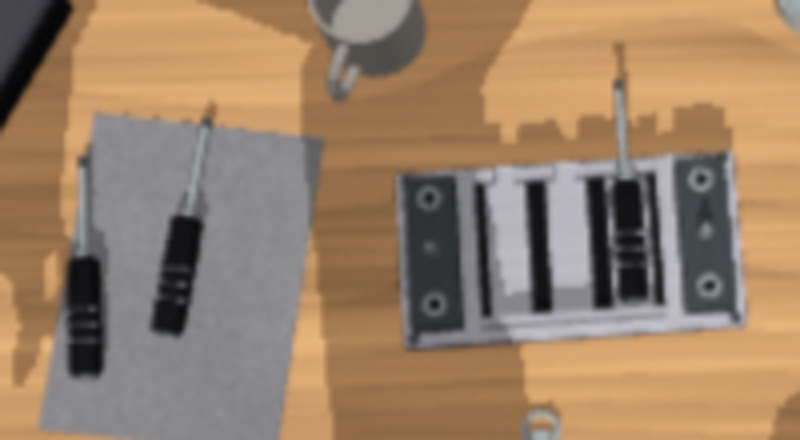

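The first driver lies in the −y pocket, with its handle at crop (630,240), about (287,210) in the full picture, and its blade out through the notch. Now the other two.

```bash
python3 - <<'E'
from h import *
T,S=see()
for i,y in((2,0.),(3,.048)):
    D=drivers(T,S); d=D[-1]; print(len(D),d)
    if d[2][0] is not None and d[2][1]>.006: print("odd");break
    T,S=place_driver(d,y,f"p{i}")
a=cv2.resize(T[150:260,130:330],None,fx=4,fy=4,interpolation=cv2.INTER_CUBIC)[:,200:];b=cv2.resize(T[180:245,350:445],None,fx=4,fy=4)
C=np.zeros((440+160,800,3),np.uint8);C[:440,:600]=a;C[440:,:380]=b[:160];s=S[160:260,235:325];s=cv2.resize(s,None,fx=2.2,fy=2.2);C[:220,600:798]=s;C[230:500,600:798]=cv2.resize(S[280:410,260:356],(198,270))
cv2.imwrite("pics/p3c.png",C[:,:,::-1])
E
```

```text
2 (array([0.54086423, 0.34454799, 0.02      ]), np.float64(-0.16083939355599858), (array([0.5429934 , 0.34663525, 0.01204672]), np.float64(0.0013136520914031873)))
grip t13.7 [0.5424 0.3459 0.0121] w0.265 f59.6 F [-1.1  0.1  5.9]
lift t14.5 [0.5414 0.3453 0.1388] w0.260 f64.6 F [-0.1  0.5 -1.4]
over t15.7 [0.5541 0.0351 0.1397] w0.260 f64.7 F [-0.6  0.2 -0.4]
down t17.4 [0.5544 0.0344 0.0343] w0.261 f64.8 F [-0.5 -1.2 -1.6]
home t20.5 [0.2077 0.509  0.2306] w0.419 f0.0 F [-0.1 -1.  -0.4]
1 (array([0.50978769, 0.41690567, 0.02      ]), np.float64(0.07326377074554424), (array([0.51227468, 0.41973563, 0.01114661]), np.float64(0.0020999389570681257)))
grip t23.5 [0.5115 0.4187 0.0121] w0.262 f60.1 F [-0.5  1.   5.4]
lift t24.3 [0.5105 0.418  0.1388] w0.266 f59.3 F [ 0.1 -0.1 -0.9]
over t25.6 [0.552  0.0832 0.1398] w0.263 f59.2 F [-0.4  1.1 -1.7]
down t27.2 [0.5523 0.0824 0.0343] w0.263 f59.2 F [ 0.4  1.  -0.9]
home t30.2 [0.2076 0.5089 0.2305] w0.423 f0.0 F [-0.6 -0.6  0.8]
```

View pics/p3c.png

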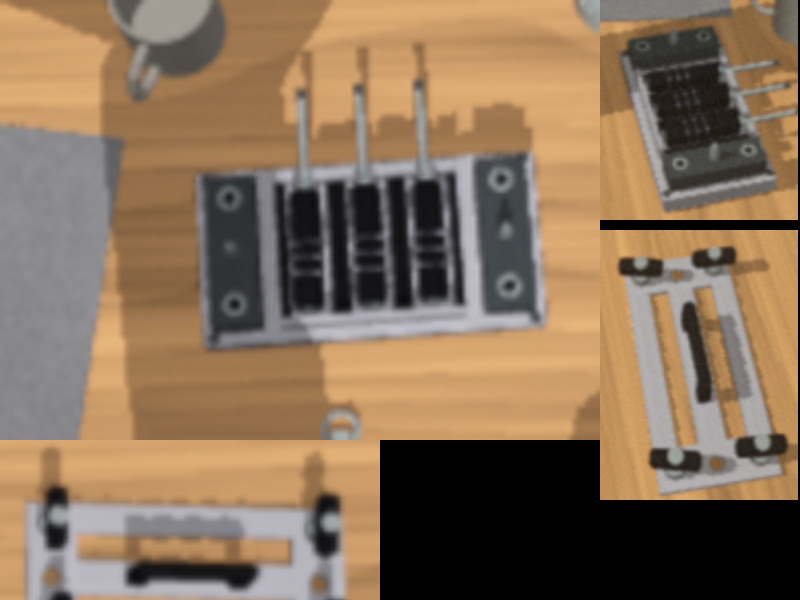

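All three drivers lie in their pockets, at crop (305,245), (368,245) and (430,240), with blades out through the notches. The plate is unmoved. I grasp it by the bar, lift it, and measure it in the grip.

```bash
cat >> h.py <<'E'
def pose2(a,b):
    m=(a+b)/2; d=a-b; return m,np.arctan2(-d[0],d[1]),np.linalg.norm(d)
E
python3 - <<'E'
from h import *
T,S=see()
for o in dark("top",T,(245,185,300,235),60,60): print("hd",onz("top",o[0],.044).round(4),o[1])
print("cmd",[fx(0,y).round(4) for y in(.048,0,-.048)])
t=[woodc(T,p,4) for p in((362.4,213.7),(429.1,215.6))]; s=[woodc(S,p,4) for p in((297.8,301.2),(317.2,392.2))]
print("px",np.round(t,1),np.round(s,1))
for z in(0.003,): 
    a=pose2(*[onz("top",p,z) for p in t]); b=pose2(*[onz("side",p,z) for p in s]); print(a,b)
print("tri",[tri(i,j) for i,j in zip(t,s)])
bt=max(dark("top",T,(375,200,422,225),60,60),key=lambda o:o[1])[0]; print("bar",bt,onz("top",bt,.044))
m=a[0].copy(); m[:2]=(a[0][:2]+b[0][:2])/2; yaw=a[1]
q=quat(np.pi/2+yaw); robot.gripper_to(.6)
robot.reach([m[0],m[1],.15],q); robot.line_to([m[0],m[1],.022],velocity=.1); st("at"); robot.gripper_to(0.); st("grip")
robot.line_to([m[0],m[1],.05],velocity=.05); st("lift")
T,S=see("pl")
C=np.zeros((600,800,3),np.uint8);C[:300,:500]=cv2.resize(T[175:250,345:470],(500,300));C[:600,500:]=cv2.resize(S[250:410,250:330+0],(300,600))
cv2.imwrite("pics/plc.png",C[:,:,::-1]); np.save("m.npy",np.r_[m,yaw])
E
```

```text
hd [0.553 0.01  0.044] 122
hd [ 0.5558 -0.0128  0.044 ] 177
hd [0.5496 0.0879 0.044 ] 275
hd [0.5502 0.0573 0.044 ] 130
hd [0.5538 0.0351 0.044 ] 186
cmd [array([0.552 , 0.0824]), array([0.5541, 0.0344]), array([ 0.5562, -0.0136])]
px [[362.4 213.7]
 [429.1 215.6]] [[296.8 301.4]
 [316.2 392.1]]
(array([ 0.53716551, -0.35930115,  0.003     ]), np.float64(-0.054032863467620984), np.float64(0.21199593679156498)) (array([ 0.53781871, -0.36059455,  0.003     ]), np.float64(-0.05338167932149643), np.float64(0.21191764597613091))
tri [(array([ 0.54349727, -0.25378297,  0.00123885]), np.float64(0.000560677253847399)), (array([ 0.53212172, -0.46579075,  0.00111075]), np.float64(0.0006915268573395941))]
bar [398.21705426 212.71317829] [ 0.53569297 -0.35689702  0.044     ]
at t35.4 [ 0.5378 -0.3602  0.0227] w0.601 f0.0 F [ 0.4 -0.5  0.4]
grip t35.8 [ 0.5378 -0.3601  0.0225] w0.150 f60.2 F [0.9 0.5 3.8]
lift t36.5 [ 0.5374 -0.3598  0.0499] w0.152 f58.7 F [-0.4  0.2 -7.7]
```

View pics/plc.png

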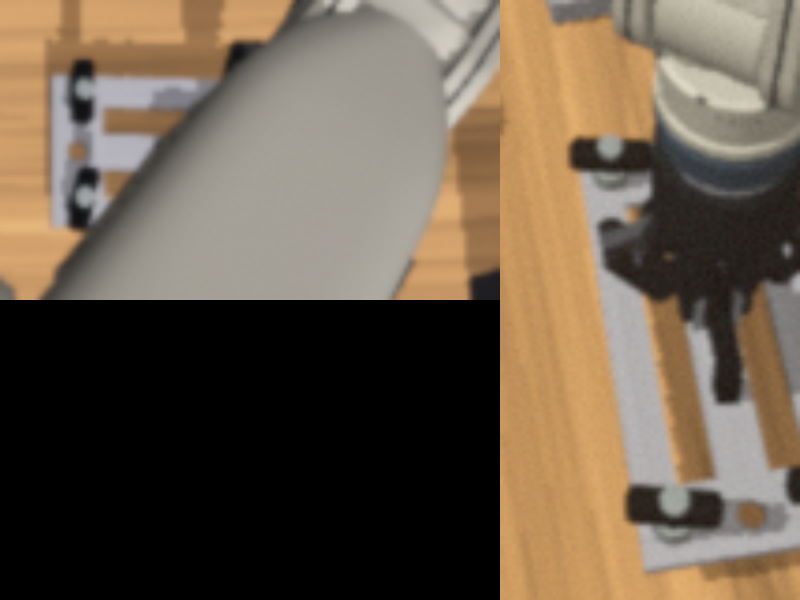

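The plate is lifted level in the grip at about (395,213), and a hole is visible at each end. Now I carry it over the fixture and lower it with force checks.

```bash
python3 - <<'E'
from h import *
p=robot.sense()["ee_pos"]
robot.line_to([p[0],p[1],.17],velocity=.15); st("up")
x,y=FIX; q=quat(np.pi/2+FYAW)
robot.reach([x,y,.17],q); st("over")
robot.line_to([x,y,.105],velocity=.06); st("pre")
for z in(.096,.092,.088,.084,.080,.077,.075,.073):
    robot.line_to([x,y,z],velocity=.03); s=robot.sense(); st("z")
    if s["wrist_force"][2]>6: break
T,S=see("seat")
C=np.zeros((600,800,3),np.uint8);C[:400,:420]=cv2.resize(T[160:260,225:330],(420,400));C[:600,420:800]=cv2.resize(S[130:280,215:310],(380,600))
cv2.imwrite("pics/seatc.png",C[:,:,::-1])
E
```

```text
up t37.6 [ 0.5369 -0.3595  0.1689] w0.153 f58.7 F [ 0.6  0.4 -6.3]
over t39.0 [0.5545 0.0334 0.1699] w0.152 f58.7 F [ 0.3  1.  -6.5]
pre t40.3 [0.5544 0.0344 0.1054] w0.148 f58.7 F [ 0.9  0.4 -7. ]
z t40.7 [0.554  0.0344 0.0958] w0.151 f58.7 F [-0.1  0.1 -5.7]
z t41.0 [0.5539 0.0344 0.0918] w0.156 f58.6 F [ 0.6 -0.6 -6. ]
z t41.3 [0.5539 0.0344 0.0878] w0.148 f58.6 F [-1.3  0.2 -5.9]
z t41.6 [0.5539 0.0344 0.0837] w0.155 f58.7 F [ 1.1 -0.4 -6.1]
z t41.9 [0.554  0.0344 0.0798] w0.152 f58.7 F [ 0.1 -0.3 -6.9]
z t42.1 [0.554  0.0344 0.0768] w0.151 f58.6 F [-0.1  0.2 -7. ]
z t42.4 [0.554  0.0344 0.0749] w0.150 f58.7 F [-0.2  0.4 -7.1]
z t42.6 [0.554  0.0344 0.0729] w0.153 f58.7 F [ 0.2  0.3 -6.4]
```

View pics/seatc.png

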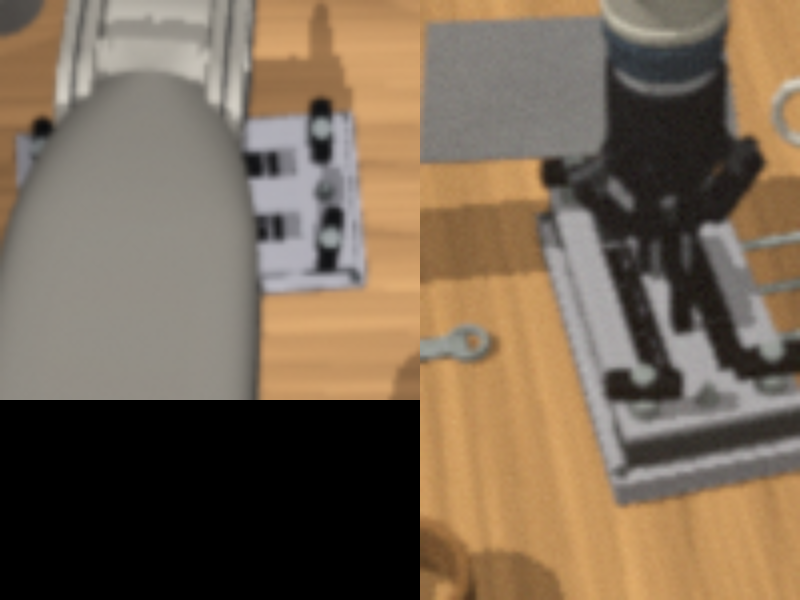

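The pins are through the holes at crop (325,187) with no side load, and the plate is 1 mm above seated. I release it and measure the pose and wing angles.

```bash
cat >> h.py <<'E'
W={"pp":(.042,.106),"pm":(.042,-.106),"mm":(-.042,-.106),"mp":(-.042,.106)}  # fixture-frame corners
def wings(T):
    out={}; g=T.max(2); V,U=np.mgrid[:g.shape[0],:g.shape[1]]
    for k,(a,b) in W.items():
        x,y=fx(a,b); c=px("top",[x,y,.082]); m=(g<75)&(np.hypot(U-c[0],V-c[1])<10)
        P=np.array([onz("top",p,.082)[:2] for p in np.c_[U[m],V[m]]]); w,E=np.linalg.eigh(np.cov(P.T)); e=E[:,1]
        out[k]=(round(float((FYAW-np.arctan2(e[1],e[0])+.6)%np.pi-.6),2),int(m.sum()),round(float(np.sqrt(w[1]/w[0])),1))
    return out
E
python3 - <<'E'
from h import *
x,y=FIX
robot.line_to([x,y,.072],velocity=.02); st("low"); robot.gripper_to(.6); robot.line_to([x,y,.2],velocity=.15); robot.movej(HOME); st("home")
T,S=see("seated"); print(wings(T))
C=np.zeros((600,800,3),np.uint8);C[:320,:440]=cv2.resize(T[170:250,220:330],(440,320));C[:400,440:800]=cv2.resize(S[155:255,235:325],(360,400))
cv2.imwrite("pics/seatedc.png",C[:,:,::-1])
E
```

```text
low t43.0 [0.5543 0.0344 0.0725] w0.152 f59.6 F [-2.4 -0.3  1.1]
home t46.5 [0.2078 0.5089 0.2308] w0.603 f0.0 F [ 0.2 -0.1  0.3]
{'pp': (-0.02, 61, 3.3), 'pm': (0.07, 48, 3.9), 'mm': (0.21, 44, 4.6), 'mp': (0.21, 70, 3.1)}
```

View pics/seatedc.png

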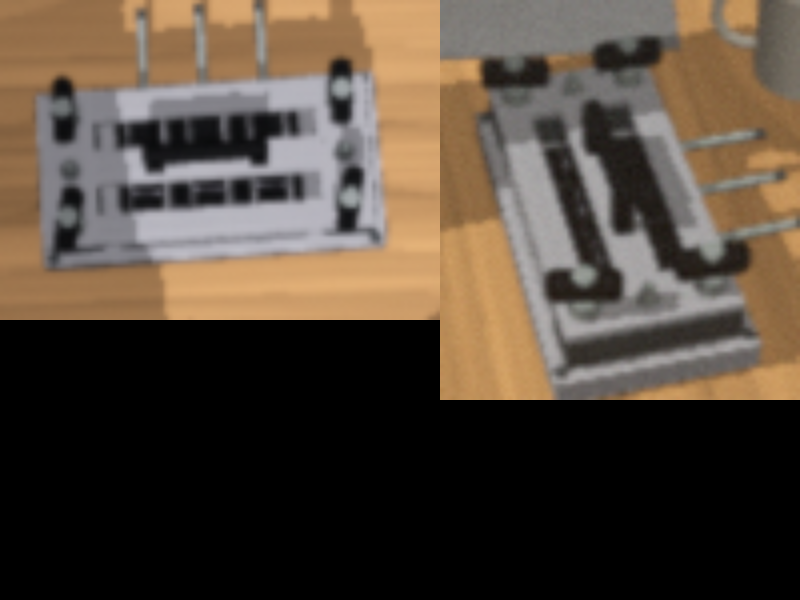

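The plate sits flush with both pins through at crop (70,165) and (347,150), and the four wings lie nearly along x. First pass, first diagonal pair.

```bash
cat >> h.py <<'E'
def turn(k,a0,a1,op=.35,n=4):
    x,y=fx(*W[k]); robot.gripper_to(op)
    robot.reach([x,y,.14],quat(np.pi+FYAW-a0)); robot.line_to([x,y,.064],velocity=.12); robot.gripper_to(0.); st(k+" grip")
    for a in np.linspace(a0,a1,n+1)[1:]:
        robot.line_to([x,y,.064],quat(np.pi+FYAW-a),velocity=.05) if 0 else robot.reach([x,y,.064],quat(np.pi+FYAW-a))
        s=robot.sense(); print("  a%.2f w%.3f f%.0f Tz%.2f"%(a,s["grip_width"],s["grip_force"],s["torque"][2]),"F",np.round(s["wrist_force"],1),"q6 %.2f"%s["joints"][5])
        if s["grip_force"]<40: print("slack"); robot.sleep(.6); break
    robot.gripper_to(op); robot.line_to([x,y,.14],velocity=.2); st(k+" off")
E
python3 - <<'E'
from h import *
turn("pp",.05,1.0); turn("mm",.2,1.0)
robot.movej(HOME); T,S=see("w1"); print(wings(T))
E
```

```text
pp grip t50.0 [0.5919 0.1425 0.0653] w0.205 f58.5 F [-1.7  1.6  6.6]
  a0.29 w0.206 f59 Tz-0.31 F [-6.7  2.6  2.4] q6 0.34
  a0.53 w0.208 f62 Tz-0.16 F [-8.   7.   9.6] q6 0.58
  a0.76 w0.200 f58 Tz-0.33 F [-12.2  19.   11.6] q6 0.82
  a1.00 w0.198 f58 Tz-0.17 F [-13.1  22.8  12.3] q6 1.05
pp off t52.2 [0.5915 0.1418 0.1402] w0.349 f0.0 F [-0.  -0.1 -0.1]
mm grip t54.5 [ 0.5174 -0.0737  0.0651] w0.206 f58.5 F [-1.  -1.1  6.1]
  a0.40 w0.202 f61 Tz0.47 F [-9.1  5.3 11.2] q6 0.05
  a0.60 w0.204 f59 Tz-0.78 F [14.1 -8.1 -3.3] q6 0.25
  a0.80 w0.212 f60 Tz0.60 F [ 10.3 -12.5  -2.7] q6 0.45
  a1.00 w0.196 f59 Tz0.18 F [ 11.1 -23.9  -3.8] q6 0.65
mm off t56.6 [ 0.5167 -0.0731  0.14  ] w0.350 f0.0 F [-0.9  0.2  0.5]
{'pp': (0.96, 68, 2.9), 'pm': (0.08, 51, 4.0), 'mm': (0.94, 50, 3.9), 'mp': (0.07, 79, 2.5)}
```

```bash
python3 - <<'E'
from h import *
turn("pm",.09,1.0); turn("mp",.13,1.0)
robot.movej(HOME); T,S=see("w2"); print(wings(T))
C=np.zeros((400,800,3),np.uint8);C[:320,:440]=cv2.resize(T[170:250,220:330],(440,320));C[:400,440:800]=cv2.resize(S[155:255,235:325],(360,400))
cv2.imwrite("pics/w2c.png",C[:,:,::-1])
E
```

```text
pm grip t62.9 [ 0.6014 -0.0695  0.0653] w0.205 f58.5 F [-0.4  2.   6.2]
  a0.32 w0.202 f62 Tz0.83 F [ 5.1 -4.5  3.4] q6 0.02
  a0.55 w0.202 f59 Tz-0.38 F [ 15.8 -10.3  -5.3] q6 0.25
  a0.77 w0.187 f59 Tz-0.49 F [ 18.4 -23.6  -8. ] q6 0.48
  a1.00 w0.167 f64 Tz-0.43 F [ 14.7 -34.8  -8. ] q6 0.70
pm off t65.0 [ 0.6007 -0.0692  0.1401] w0.354 f0.0 F [ 0.7  0.3 -0.5]
mp grip t67.2 [0.5081 0.1385 0.0652] w0.210 f58.6 F [-0.7  0.1  6.8]
  a0.35 w0.208 f60 Tz-0.39 F [-25.7   9.1   9.6] q6 0.41
  a0.56 w0.204 f62 Tz-0.24 F [-11.9   9.7  10.3] q6 0.63
  a0.78 w0.203 f58 Tz-0.25 F [-15.4  17.1  14.8] q6 0.85
  a1.00 w0.187 f59 Tz-0.29 F [-16.   32.8  14.2] q6 1.06
mp off t69.3 [0.5076 0.1381 0.14  ] w0.349 f0.0 F [-0.4 -0.3 -1.4]
{'pp': (0.97, 73, 2.9), 'pm': (0.99, 53, 3.6), 'mm': (0.92, 50, 4.0), 'mp': (0.77, 81, 1.7)}
```

View pics/w2c.png

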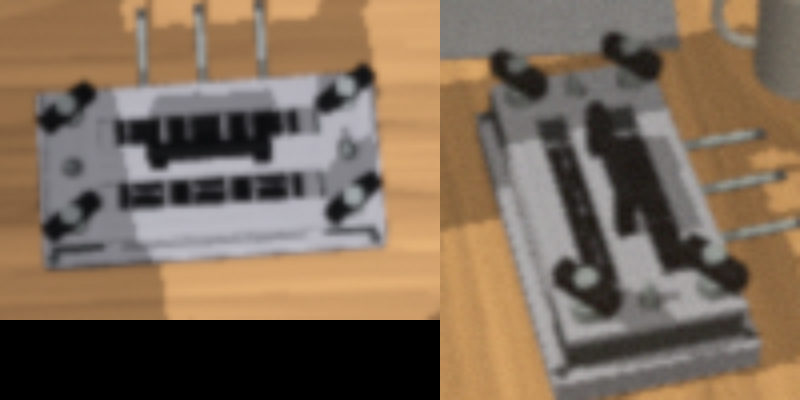

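First pass is done: the wings are all at about 1.0 and the plate is still flush, with the pins visible at crop (72,165) and (348,150). Second pass, first pair, with a 1 mm shift to relieve the side forces.

```bash
cat >> h.py <<'E'
W2={k:(a-np.sign(b)*.0004,b+np.sign(b)*.001) for k,(a,b) in W.items()}
E
python3 - <<'E'
import h; from h import *
W0=dict(W); h.W.update(W2)
turn("pp",.97,2.02); turn("mm",.97,2.02)
h.W.update(W0); robot.movej(HOME); T,S=see("w3"); print({k:((v[0]+.5)%np.pi-.5,v[1:]) for k,v in wings(T).items()})
E
```

```text
pp grip t74.4 [0.5913 0.1432 0.0653] w0.208 f58.5 F [-1.9 -0.8  6.9]
  a1.23 w0.187 f78 Tz-0.05 F [-2.5 12.8  5.6] q6 1.29
  a1.50 w0.184 f70 Tz0.52 F [ 2.9 20.9  4. ] q6 1.55
  a1.76 w0.175 f82 Tz-0.27 F [ 5.4 22.9  0.9] q6 1.81
  a2.02 w0.175 f84 Tz0.00 F [12.5 27.5 -9.1] q6 2.08
pp off t76.7 [0.5909 0.1428 0.1403] w0.351 f0.0 F [-0.6  0.2 -0.1]
mm grip t79.3 [ 0.5176 -0.0747  0.0651] w0.205 f58.5 F [-2.6 -1.   5.8]
  a1.23 w0.208 f60 Tz0.10 F [0.1 0.3 3. ] q6 0.88
  a1.50 w0.204 f61 Tz0.04 F [ -3.2 -13.8   3.7] q6 1.15
  a1.76 w0.199 f58 Tz0.20 F [-10.7 -24.9   6.6] q6 1.41
  a2.02 w0.192 f58 Tz0.44 F [-23.6 -34.3  12.1] q6 1.67
mm off t81.5 [ 0.5174 -0.074   0.1401] w0.347 f0.0 F [-0.3 -0.3 -0.6]
{'pp': (2.02, (71, 3.2)), 'pm': (1.02, (48, 4.1)), 'mm': (1.98, (57, 3.4)), 'mp': (0.8199999999999998, (85, 2.0))}
```

```bash
python3 - <<'E'
import h; from h import *
W0=dict(W); h.W.update(W2)
turn("pm",.97,2.02); turn("mp",.97,2.02)
h.W.update(W0); robot.movej(HOME); T,S=see("w4"); print(wings(T))
C=np.zeros((600,800,3),np.uint8);C[:320,:440]=cv2.resize(T[170:250,220:330],(440,320));C[:400,440:800]=cv2.resize(S[155:255,235:325],(360,400))
cv2.imwrite("pics/w4c.png",C[:,:,::-1])
E
```

```text
pm grip t87.8 [ 0.6019 -0.0706  0.0653] w0.207 f58.5 F [-0.6  1.   6. ]
  a1.23 w0.202 f59 Tz-0.05 F [  2.8 -16.5  -0.5] q6 0.93
  a1.50 w0.181 f73 Tz-0.61 F [  2.4 -24.4   1.4] q6 1.20
  a1.76 w0.179 f70 Tz-0.72 F [ -6.2 -33.3   6. ] q6 1.46
  a2.02 w0.174 f88 Tz0.37 F [ -9.5 -27.8   0.6] q6 1.72
pm off t90.0 [ 0.6013 -0.0702  0.1401] w0.353 f0.0 F [-0.9  0.3  0.1]
mp grip t92.2 [0.5078 0.1395 0.0651] w0.206 f58.6 F [ 0.1 -0.5  6. ]
  a1.23 w0.208 f60 Tz-0.77 F [-1.4  7.3  5.9] q6 1.30
  a1.50 w0.200 f59 Tz-0.39 F [ 0.6 17.4  3.3] q6 1.56
  a1.76 w0.191 f59 Tz-0.02 F [ 5.  24.8  0.2] q6 1.82
  a2.02 w0.175 f66 Tz0.24 F [11.  35.2 -5.9] q6 2.08
mp off t94.5 [0.5069 0.1391 0.14  ] w0.352 f0.0 F [ 0.3 -0.3  0.4]
{'pp': (2.01, 68, 3.1), 'pm': (1.99, 54, 3.6), 'mm': (1.98, 50, 3.6), 'mp': (2.04, 67, 2.6)}
```

View pics/w4c.png

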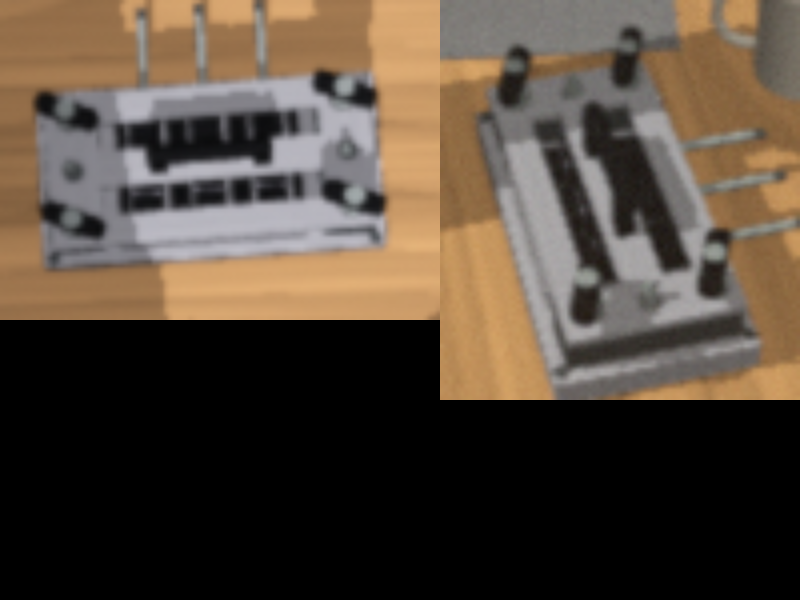

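All four wings stand at about 2.0 rad (crop (66,110), (345,88), (72,220), (352,195)). The plate is flush on both pins and the three blades are out through their notches, so I hand the job in.

```bash
python3 -c "
from station import robot
print(robot.job_done())"
```

```text
the job is handed in; nothing more can be done
None
```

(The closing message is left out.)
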